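# Find the tin that rattles and hold it out

## Task

Three identical sealed tins stand in the wooden tray; in one of them a brass ball has come loose. Lift the tins one at a time and shake them, set the silent ones gently back down upright in the tray, and hold the one that rattles out over the middle of the round cork mat, upright and still, about 15 cm above the table; finish while still holding it there. Leave everything else on the table where it is.

Things in the scene. Friction and masses are not known exactly. Their poses are not given: they have to be found in the camera images.
- tin_left_center (a point): Centre (half-way up) of the left tin, at the tray's +y end. Plain closed metal tin, lid sealed, 105 mm (its x axis) x 60 mm (its y axis, grip across it), 46 mm high, about 300 g. All three look alike, weight does not tell them apart, and which one rattles is random.
- tin_middle_center (a point): Centre (half-way up) of the middle tin, same as the left tin. The rattling tin holds one loose brass ball (32 mm, about 150 g) that rolls some 60 mm along the tin's x axis and knocks on the end walls. After a brisk stroke along x (80 mm at 0.4 m/s) it rests at the leading end, 30 mm off centre: about 0.05 N m at the wrist, either way after strokes either way. Tipping moves it too.
- tin_right_center (a point): Centre (half-way up) of the right tin, at the tray's -y end, same as the left tin. The tins that do not rattle are packed tight, nothing in them moves; their centre of mass stays at the centre of the tin.
- tray: Shallow wooden tray, fixed to the table: 155 mm along its x axis, 400 mm along its y axis; rim 16 mm high and 8 mm wide, inner floor 8 mm above the table. Origin at the centre of its underside. The tins stand at about y = +125, 0 and -125 mm on its centre line, their long sides along the tray's x.
- mat: Round cork mat on the table beyond the tray, 110 mm across, 4 mm thick, fixed. Origin at the centre of its underside, at table height.
- bottle: Closed amber glass bottle, 60 mm across, 150 mm high, standing beside the tray's +y end. A bystander: leave it alone. Origin on its underside.
- jar: White jar with a steel lid, 66 mm across, 80 mm high, standing beside the tray's -y end. A bystander: leave it alone. Origin on its underside.
- block_a: Wood block 100 x 50 x 22 mm lying on the +y side of the mat. A bystander: leave it alone. Origin on its underside.
- block_b: Wood block 90 x 55 x 22 mm lying on the -y side of the mat. A bystander: leave it alone. Origin on its underside.
- brush: Paint brush lying on the table beyond the mat, roughly along y. A bystander: leave it alone. Origin on its underside.
- mug: White mug, 80 mm across, 90 mm high, on the left of the table. A bystander: leave it alone. Origin on its underside.
- tape: Roll of paper tape lying flat, 96 mm across, 25 mm high, on the right of the table. A bystander: leave it alone. Origin on its underside.
There are look-alikes about, which are no part of the job. What is shaped like the part that bears tin_middle_center but red is not meant. What is shaped like the part that bears tin_left_center but purple is not meant.

How it is judged (in metres and radians):
On the way:
1. the rattling tin is lifted in the gripper, clear of the tray, and moved about (((distance between contents_a and tin_left_center below 0.06 m and height (world z) of tin_left_center above 0.05 m and contact force between tin_left and the fingers above 1 N and linear speed of tin_left above 0.06 m/s) or (distance between contents_a and tin_middle_center below 0.06 m and height (world z) of tin_middle_center above 0.05 m and contact force between tin_middle and the fingers above 1 N and linear speed of tin_middle above 0.06 m/s) or (distance between contents_a and tin_right_center below 0.06 m and height (world z) of tin_right_center above 0.05 m and contact force between tin_right and the fingers above 1 N and linear speed of tin_right above 0.06 m/s))), for 0.02 s.
At the end, for the whole second after the job is handed in: The tin with the loose ball is in the gripper, its centre within 45 mm of the mat's centre seen from above and 100 to 280 mm above the table, upright within 0.2 rad and still (under 30 mm/s); the other two stand upright (within 0.1 rad), released and at rest on the tray floor, inside its rim (((distance between contents_a and tin_left_center below 0.06 m and height (world z) of tin_left_center between 0.1 and 0.28 m and horizontal distance between tin_left_center and mat below 0.045 m and angle between tin_left_center's own z axis and vertical below 0.2 rad and contact force between tin_left and the fingers above 2 N and linear speed of tin_left below 0.03 m/s and angular speed of tin_left below 0.2 rad/s and (x of tin_middle_center in the frame of tray between -0.05 and 0.05 m and y of tin_middle_center in the frame of tray between -0.18 and 0.18 m and height (world z) of tin_middle_center between 0.026 and 0.037 m and angle between tin_middle_center's own z axis and vertical below 0.1 rad and contact force between tin_middle and the fingers below 0.1 N and linear speed of tin_middle below 0.02 m/s) and (x of tin_right_center in the frame of tray between -0.05 and 0.05 m and y of tin_right_center in the frame of tray between -0.18 and 0.18 m and height (world z) of tin_right_center between 0.026 and 0.037 m and angle between tin_right_center's own z axis and vertical below 0.1 rad and contact force between tin_right and the fingers below 0.1 N and linear speed of tin_right below 0.02 m/s)) or (distance between contents_a and tin_middle_center below 0.06 m and height (world z) of tin_middle_center between 0.1 and 0.28 m and horizontal distance between tin_middle_center and mat below 0.045 m and angle between tin_middle_center's own z axis and vertical below 0.2 rad and contact force between tin_middle and the fingers above 2 N and linear speed of tin_middle below 0.03 m/s and angular speed of tin_middle below 0.2 rad/s and (x of tin_left_center in the frame of tray between -0.05 and 0.05 m and y of tin_left_center in the frame of tray between -0.18 and 0.18 m and height (world z) of tin_left_center between 0.026 and 0.037 m and angle between tin_left_center's own z axis and vertical below 0.1 rad and contact force between tin_left and the fingers below 0.1 N and linear speed of tin_left below 0.02 m/s) and (x of tin_right_center in the frame of tray between -0.05 and 0.05 m and y of tin_right_center in the frame of tray between -0.18 and 0.18 m and height (world z) of tin_right_center between 0.026 and 0.037 m and angle between tin_right_center's own z axis and vertical below 0.1 rad and contact force between tin_right and the fingers below 0.1 N and linear speed of tin_right below 0.02 m/s)) or (distance between contents_a and tin_right_center below 0.06 m and height (world z) of tin_right_center between 0.1 and 0.28 m and horizontal distance between tin_right_center and mat below 0.045 m and angle between tin_right_center's own z axis and vertical below 0.2 rad and contact force between tin_right and the fingers above 2 N and linear speed of tin_right below 0.03 m/s and angular speed of tin_right below 0.2 rad/s and (x of tin_left_center in the frame of tray between -0.05 and 0.05 m and y of tin_left_center in the frame of tray between -0.18 and 0.18 m and height (world z) of tin_left_center between 0.026 and 0.037 m and angle between tin_left_center's own z axis and vertical below 0.1 rad and contact force between tin_left and the fingers below 0.1 N and linear speed of tin_left below 0.02 m/s) and (x of tin_middle_center in the frame of tray between -0.05 and 0.05 m and y of tin_middle_center in the frame of tray between -0.18 and 0.18 m and height (world z) of tin_middle_center between 0.026 and 0.037 m and angle between tin_middle_center's own z axis and vertical below 0.1 rad and contact force between tin_middle and the fingers below 0.1 N and linear speed of tin_middle below 0.02 m/s)))); the arm keeps its last pose, push and grip.
It fails at once if a bystander (bottle, jar, wood blocks, brush, mug, tape) is moved by more than 30 mm (distance of any of bottle, jar, block_a, block_b, brush, mug, tape from where it was at the start of the episode above 0.03 m).
It fails at once if a tin is dropped or thrown: it moves at over 0.5 m/s while no finger touches it ((contact force between tin_left and the fingers below 0.01 N and linear speed of tin_left above 0.5 m/s) or (contact force between tin_middle and the fingers below 0.01 N and linear speed of tin_middle above 0.5 m/s) or (contact force between tin_right and the fingers below 0.01 N and linear speed of tin_right above 0.5 m/s)).
It also fails if it takes over 72 s, if anything falls off the work surface, if the arm or the gripper's body presses on something with over 40 N, if the wrist force passes 120 N, or if a joint passes its speed limit or range.

## Robot

A 6-joint arm with a two-finger parallel gripper is mounted at the origin on the work surface. World frame = base frame: x ahead of the robot, y to its left, z up, the work surface at z = 0. Lengths are in mm, angles in rad, forces in N, time in s.
With the tool pointing down it reaches from about 350 to 775 mm from the base axis. Payload 7.3 kg.
Tool frame: the origin (TCP) lies between the finger pads; the fingertips stand 14 mm ahead of it and the grasp point (between the pads) lies 5 mm behind it; y points along the fingers, z is the direction in which the jaws open and shut, and the axes are right-handed (so a half turn about y gives the same grasp; the last joint's range is limited). The gripper opens to 92 mm and grips with 3 to 60 N. Pads are 19 mm wide; open, the fingers measure 130 mm over their backs; the gripper's body (75 mm by 190 mm) begins 47 mm behind the grasp point.
Start: joints at [-1.396, 0.342, 1.524, -0, 1.275, -0.146], TCP at [165.568, -498.227, 240.741] pointing down, gripper open.
Joint ranges: [-2.53, 2.53], [-0.77, 2.02], [0.04, 2.7], [-1, 4.14], [0.28, 2.66], [-3.11, 3.11]. Speed limits (rad/s): [2.57, 2.57, 3.14, 3.14, 3.14, 3.14].

## Interface

Orientations are given as [roll, pitch, yaw] about the fixed x, y, z axes, in that order (R = Rz(yaw) Ry(pitch) Rx(roll)).
In Python, from plant import bot, vision, order gives the robot as it stands.
- The arm moves only by the tool apply_moves, never from a script. Its argument "rows" is a list of rows, each a list of 3 entries, a list of its own where there are three numbers: the shift along the tool's x, y, z in cm, then the turn about the tool's y in rad, then the finger opening in cm, from 0 to 9.18. A call has 1 to 5 rows; each row is the pose to reach, as a shift and turn from the pose measured when the call began, along the tool's axes at that moment; what a row does not reach only later rows make up. A row lasts 1/8 s, in which the tool goes at most 62.5 mm and 10.7 degrees, less where a joint would pass 70% of its speed; a pose out of reach is approached as far as the arm can. A call with a gripper value outside its range is refused whole. The fingers move at their own pace and stop on an object; the grip force is fixed at half the most. Time passes only in rows, so rows that repeat a pose let the fingers close. It gives the time, the measured TCP pose, the force and the opening at its end, in the units of the state.
- bot.get_obs(): the state, without advancing time (a new reading comes with each control period).
- vision.capture(name): name is "scene" or "top" or "wrist"; returns the picture (384x512x3 uint8, red, green, blue); there is no depth.
- vision.camera_info(name): a dict with "mtx" (3x3 intrinsics, pixels), "distortion" ([k1, k2, p1, p2, k3] as OpenCV has them; the pictures are not rectified), "rvec" (rotation vector, rad) and "tvec" (3), from world to camera coordinates, as OpenCV has them. Camera axes: x right, y down, z forward; pixel columns grow to the right and rows downward; lengths in mm; the calibration is good to about 2 mm. A picture is of the moment at which its call begins: read the wrist's pose just before it. camera_info takes no time and is no camera call; for the wrist camera it gives the pose at the moment of the call.
- order.close_job(): hands the job in, once; it reports no verdict.
The state is a dict: "time": time; "joint_positions": joint angles; "dq": joint speeds; "tau": joint torques, N m; "tool_pos": TCP position; "tcp_rot": TCP orientation; "contact_force": force on the tool from outside, world axes, zero at the start; "moment": the same for the moment, N m; "grip_width": finger opening in mm.
Only numpy, scipy, OpenCV 4.12 (cv2) and the standard library are available. Lean on these libraries where they do the work, as an engineer would, in place of code of your own. Each camera call takes 0.05 s, during which the arm holds its last target.

## Working session

There is one attempt and no reset: what is moved stays moved. The work goes in short steps, Python scripts to look and compute and a tool call to move; the robot and the scene stay as the last step left them, time stands still between calls to the robot, and variables do not carry over. Pictures are saved under pics/ and viewed, and the job is handed in when it is done.

Besides the shell and the picture viewer there is one more tool, called after "Call:" as name([rows], argument=value, ...), one row to a line, values as JSON. apply_moves: Moves the arm, as the interface text tells. Its arguments: {"type":"object","properties":{"rows":{"type":"array","items":{"type":"array"}}},"required":["rows"]}

```bash
mkdir -p pics; ls; python3 - <<'E'
from plant import bot, vision, order
import cv2
s=bot.get_obs(); print(s)
for n in("scene","top"):
    cv2.imwrite(f"pics/{n}0.png",vision.capture(n)[:,:,::-1]); print(vision.camera_info(n))
E
```

```text
pics
{'time': 0.0, 'joint_positions': array([-1.39597896e+00,  3.42713118e-01,  1.52501507e+00,  5.20844807e-06,
        1.27537731e+00, -1.46004989e-01]), 'dq': array([-5.07841296e-05,  5.30680295e-04,  5.32626818e-04,  3.17503470e-04,
        4.56119668e-04,  4.39946542e-04]), 'tau': array([-1.06962285e-03, -4.31236124e+01, -2.44219315e+01,  7.14340713e-02,
        5.59554377e-02, -1.36664776e-04]), 'tool_pos': array([ 165.51070784, -497.82891072,  240.05060452]), 'tcp_rot': array([-1.57229234e+00,  2.25025400e-04, -2.82077199e+00]), 'contact_force': array([-0.27595806, -0.30204311,  0.06153006]), 'moment': array([-0.00107861,  0.00831741,  0.03229412]), 'grip_width': 91.46949579117972}
{'mtx': array([[357.96608646,   0.        , 254.68133072],
       [  0.        , 357.96608646, 192.69637137],
       [  0.        ,   0.        ,   1.        ]]), 'distortion': array([-0.03612283,  0.        ,  0.        ,  0.        ,  0.        ]), 'rvec': array([ 1.16539766,  2.5876427 , -0.71937298]), 'tvec': array([ 355.69194331, -323.4155226 , 1246.9977463 ])}
{'mtx': array([[473.76784053,   0.        , 257.06015992],
       [  0.        , 473.76784053, 194.39675512],
       [  0.        ,   0.        ,   1.        ]]), 'distortion': array([-0.19808273,  0.        ,  0.        ,  0.        ,  0.        ]), 'rvec': array([ 2.12315019, -2.16421617,  0.12486828]), 'tvec': array([   6.02594438,  543.95836327, 1233.90690059])}
```

View pics/scene0.png

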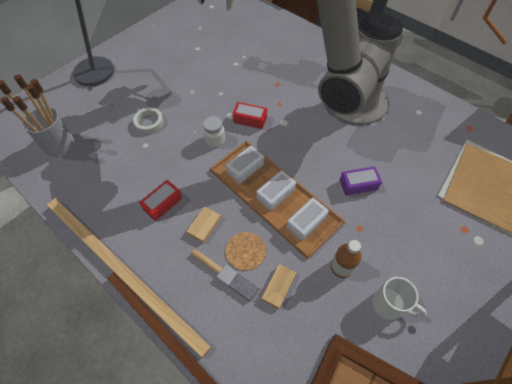

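View pics/top0.png

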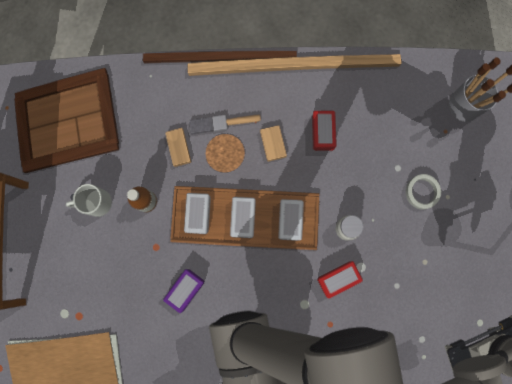

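The top view shows the tray at about (246,217), the tins at (197,213), (243,216) and (291,220), and the mat at (225,153). Next I'll measure these by colour masks.

```bash
cat > h.py <<'E'
import numpy as np, cv2
from plant import bot, vision, order
def ray(n,px,z,ci=None):
    ci=ci or vision.camera_info(n)
    R=cv2.Rodrigues(ci["rvec"])[0]; t=ci["tvec"]
    p=cv2.undistortPoints(np.float64(px).reshape(-1,1,2),ci["mtx"],ci["distortion"]).reshape(-1,2)
    d=np.c_[p,np.ones(len(p))]@R; c=-R.T@t
    return c+d*((z-c[2])/d[:,2])[:,None]
def rect(n,cnt,z):
    P=ray(n,cnt.reshape(-1,2).astype(float),z)[:,:2].astype(np.float32)
    return cv2.minAreaRect(P)
E
python3 - <<'E'
from h import *
im=cv2.imread("pics/top0.png"); hsv=cv2.cvtColor(im,cv2.COLOR_BGR2HSV)
roi=np.zeros(im.shape[:2],np.uint8); roi[188:248,172:322]=255
sat=hsv[...,1]; hue=hsv[...,0]
wood=((hue<25)&(sat>90)).astype(np.uint8)*255
tin=cv2.bitwise_and(cv2.bitwise_not(wood),roi)
tin=cv2.morphologyEx(tin,cv2.MORPH_OPEN,np.ones((7,7)))
for c in cv2.findContours(tin,0,2)[0]:
    if cv2.contourArea(c)>200: print("tin",cv2.boundingRect(c),rect("top",c,54),rect("top",c,30)[0])
w=cv2.morphologyEx(wood,cv2.MORPH_CLOSE,np.ones((3,3)))
for c in cv2.findContours(w,0,2)[0]:
    if cv2.contourArea(c)>300: print("wood",cv2.boundingRect(c),rect("top",c,16 if cv2.contourArea(c)>4000 else 4))
cv2.imwrite("pics/m.png",np.hstack([cv2.resize(im[180:260,160:330],None,fx=2.3,fy=2.3),cv2.cvtColor(cv2.resize(tin[180:260,160:330],None,fx=2.3,fy=2.3),8)]))
E
```

```text
tin (278, 199, 26, 42) ((473.6810607910156, -91.471435546875), (63.93321228027344, 109.12767028808594), 85.89207458496094) (475.6079406738281, -92.75286865234375)
tin (230, 197, 26, 41) ((482.6067199707031, 34.6952018737793), (65.71002197265625, 105.7049560546875), 88.83890533447266) (484.7061462402344, 35.85308074951172)
tin (184, 193, 27, 41) ((495.48492431640625, 155.68324279785156), (66.83085632324219, 108.8214340209961), 85.91800689697266) (497.8332214355469, 159.18028259277344)
wood (6, 332, 112, 52) ((78.6922607421875, 560.9754028320312), (143.81692504882812, 328.09930419921875), 8.860651016235352)
wood (318, 262, 44, 36) ((312.03424072265625, -223.62062072753906), (62.618080139160156, 109.96780395507812), 25.533723831176758)
wood (171, 186, 148, 64) ((484.88983154296875, 31.455963134765625), (398.25750732421875, 154.1158447265625), 85.83670043945312)
wood (0, 173, 28, 136) ((429.8785400390625, 713.9784545898438), (401.1101379394531, 94.12309265136719), 1.6826753616333008)
wood (206, 134, 39, 38) ((668.7353515625, 83.88689422607422), (106.90430450439453, 105.99362182617188), 88.69432067871094)
wood (166, 128, 25, 38) ((688.578857421875, 217.5308380126953), (104.06102752685547, 51.02336502075195), 14.578728675842285)
wood (261, 126, 25, 35) ((693.164794921875, -50.56321716308594), (93.0555648803711, 55.11738586425781), 12.091848373413086)
wood (312, 111, 24, 40) ((726.6365966796875, -194.138427734375), (64.2697525024414, 113.96389770507812), 89.57247924804688)
wood (15, 68, 104, 105) ((779.9523315429688, 559.543212890625), (257.063232421875, 306.1439514160156), 11.594528198242188)
wood (143, 51, 258, 25) ((934.7430419921875, -52.76934814453125), (762.3553466796875, 73.6021728515625), 88.89285278320312)
```

View pics/m.png

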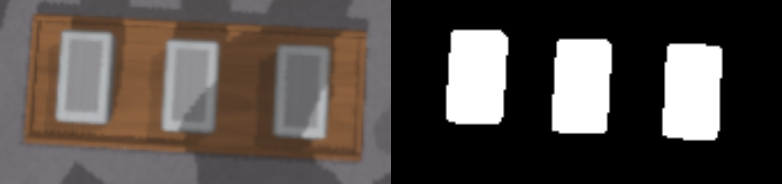

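```bash
cat >> h.py <<'E'
def goto(x,y,z,yaw=None):
    """prints tool-frame shift in cm and turn"""
    from scipy.spatial.transform import Rotation as Ro
    s=bot.get_obs(); R=Ro.from_euler('xyz',s["tcp_rot"]).as_matrix()
    d=R.T@(np.array([x,y,z])-s["tool_pos"])/10
    a=None
    if yaw is not None:
        # turn about tool y (down): +t lowers yaw ; half turn is equivalent
        a=((s["tcp_rot"][2]-yaw)+np.pi/2)%np.pi-np.pi/2
    print("shift cm",d.round(2),"turn",a,"pos",s["tool_pos"].round(1),"rot",s["tcp_rot"].round(3),"t",s["time"])
E
python3 - <<'E'
from h import *
print("bottle cap top",ray("top",[[132,194]],150),ray("scene",[[354,245]],150))
print("bottle base scene",ray("scene",[[343,272]],0))
print("jar lid",ray("top",[[351,225]],80),ray("scene",[[213,125]],80))
goto(473.7,-92,160,np.radians(-4.1))
E
```

```text
bottle cap top [[536.0079419  304.84837914 150.        ]] [[538.24178806 304.36661432 150.        ]]
bottle base scene [[545.11948825 316.46671555   0.        ]]
jar lid [[ 453.51597947 -245.98196401   80.        ]] [[ 457.06892947 -238.72756832   80.        ]]
shift cm [-42.05   8.06 -28.79] turn 0.39237907433985164 pos [ 165.5 -497.9  240.1] rot [-1.572  0.    -2.821] t 0.1
```

Call:
apply_moves([
  [[-42, 8, -28.8], 0.39, 9.18],
  [[-42, 8, -28.8], 0.39, 9.18],
  [[-42, 8, -28.8], 0.39, 9.18],
  [[-42, 8, -28.8], 0.39, 9.18],
  [[-42, 8, -28.8], 0.39, 9.18],
])

```text
time: 0.72
tool_pos: [349.6, -254.9, 192.7]
tcp_rot: [-1.572, -0.0, 3.072]
contact_force: [1.4, -0.6, 0.7]
grip_width: 91.8
```

```bash
python3 -c "
from h import *
goto(473.7,-92,160,np.radians(-4.1))"
```

```text
shift cm [-11.24   3.29 -17.11] turn 0.001876452752379798 pos [ 349.6 -254.9  192.7] rot [-1.572 -0.     3.072] t 0.725
```

Call:
apply_moves([
  [[-11.2, 3.3, -17.1], 0, 9.18],
  [[-11.2, 3.3, -17.1], 0, 9.18],
  [[-11.2, 3.3, -17.1], 0, 9.18],
  [[-11.2, 3.3, -17.1], 0, 9.18],
  [[-11.2, 3.3, -17.1], 0, 9.18],
])

```text
time: 1.35
tool_pos: [473.4, -90.7, 159.2]
tcp_rot: [-1.573, -0.002, 3.075]
contact_force: [0.2, -0.8, 0.9]
grip_width: 92.0
```

```bash
python3 - <<'E'
from h import *
goto(473.7,-92,30,np.radians(-4.1))
cv2.imwrite("pics/w1.png",vision.capture("wrist")[:,:,::-1])
E
```

```text
shift cm [-0.06 12.92  0.15] turn 0.00499878286422728 pos [473.4 -90.7 159.2] rot [-1.573e+00 -2.000e-03  3.075e+00] t 1.35
```

View pics/w1.png

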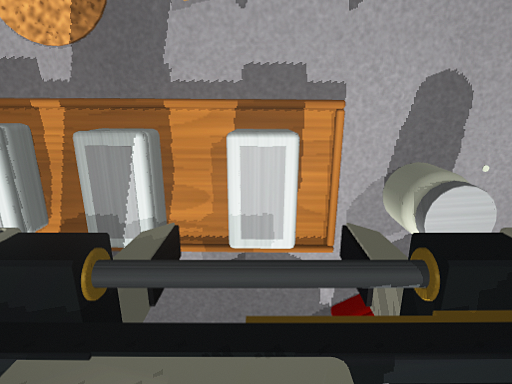

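The wrist view shows the right tin's lid spanning columns 228–298 and rows 130–248, and the jar clear at (440,200). I'll check its position from this view.

```bash
python3 - <<'E'
from h import *
print(ray("wrist",[[228,132],[298,132],[296,248],[229,248],[262.5,190]],54).round(1))
print(ray("wrist",[[50,-5],[107,0]],4).round(1))
E
```

```text
[[ 528.1  -69.4   54. ]
 [ 524.2 -126.    54. ]
 [ 420.7 -120.7   54. ]
 [ 424.8  -60.1   54. ]
 [ 477.3  -94.1   54. ]]
[[652.3  79.7   4. ]
 [644.7  30.6   4. ]]
```

Call:
apply_moves([
  [[-0.1, 5, 0.3], 0.01, 9.18],
  [[-0.1, 9, 0.3], 0.01, 9.18],
  [[-0.1, 12, 0.3], 0.01, 9.18],
  [[-0.1, 12.9, 0.3], 0.01, 9.18],
  [[-0.1, 12.9, 0.3], 0.01, 9.18],
])

```text
time: 2.02
tool_pos: [473.4, -95.3, 30.7]
tcp_rot: [-1.572, -0.002, 3.062]
contact_force: [-0.2, -0.1, -0.4]
grip_width: 92.0
```

Call:
apply_moves([
  [[0, 0, 0], 0, 5],
  [[0, 0, 0], 0, 5],
  [[0, 0, 0], 0, 5],
  [[0, 0, 0], 0, 5],
  [[0, 0, 0], 0, 5],
])

```text
time: 2.65
tool_pos: [473.8, -95.0, 31.2]
tcp_rot: [-1.572, -0.001, 3.062]
contact_force: [-0.5, 3.3, 6.3]
grip_width: 60.0
```

Call:
apply_moves([
  [[0, -2, 0], 0, 4],
  [[0, -6, 0], 0, 4],
  [[0, -10, 0], 0, 4],
  [[0, -11, 0], 0, 4],
  [[0, -11, 0], 0, 4],
])

```text
time: 3.28
tool_pos: [473.5, -95.1, 140.7]
tcp_rot: [-1.572, -0.001, 3.063]
contact_force: [-0.7, -0.6, -2.8]
grip_width: 59.8
```

Call:
apply_moves([
  [[5, 0, 0], 0, 4],
  [[8, 0, 0], 0, 4],
  [[8, 0, 0], 0, 4],
  [[8, 0, 0], 0, 4],
  [[8, 0, 0], 0, 4],
])

```text
time: 3.9
tool_pos: [394.5, -89.0, 140.4]
tcp_rot: [-1.572, -0.001, 3.063]
contact_force: [0.1, 0.2, -2.9]
grip_width: 59.7
```

```bash
cat > mm.py <<'E'
from h import *
M=[];F=[]
for i in range(5):
    vision.capture("wrist"); s=bot.get_obs(); M.append(s["moment"]);F.append(s["contact_force"])
print(np.mean(M,0).round(4),np.std(M,0).round(4),np.mean(F,0).round(2),s["tool_pos"].round(1),s["grip_width"],s["time"])
E
python3 mm.py
```

```text
[0.0173 0.0101 0.0207] [0.0328 0.01   0.0322] [ 0.16 -0.14 -2.65] [394.  -88.8 140.7] 60.036142389085676 4.15
```

Call:
apply_moves([
  [[-5, 0, 0], 0, 4],
  [[-8, 0, 0], 0, 4],
  [[-8, 0, 0], 0, 4],
  [[-8, 0, 0], 0, 4],
  [[-8, 0, 0], 0, 4],
])

```text
time: 4.78
tool_pos: [472.8, -94.9, 140.5]
tcp_rot: [-1.572, -0.002, 3.063]
contact_force: [-0.2, -0.9, -2.6]
grip_width: 60.2
```

```bash
python3 mm.py
```

```text
[ 0.0286  0.0128 -0.0061] [0.0205 0.0233 0.0154] [ 0.05  0.22 -2.68] [473.6 -95.1 140.8] 60.07671482357174 5.025
```

The difference between strokes is about 0.003 N m, so the right tin is silent. I'll set it back.

Call:
apply_moves([
  [[0, 4, 0], 0, 4],
  [[0, 8, 0], 0, 4],
  [[0, 10, 0], 0, 4],
  [[0, 10.7, 0], 0, 4],
  [[0, 10.9, 0], 0, 4],
])

```text
time: 5.65
tool_pos: [473.7, -95.1, 32.0]
tcp_rot: [-1.572, -0.001, 3.063]
contact_force: [0.1, -0.3, -2.2]
grip_width: 59.7
```

Call:
apply_moves([
  [[0, 0.1, 0], 0, 4],
  [[0, 0.1, 0], 0, 7],
  [[0, 0.1, 0], 0, 9.18],
  [[0, 0.1, 0], 0, 9.18],
  [[0, 0.1, 0], 0, 9.18],
])

```text
time: 6.28
tool_pos: [473.8, -95.1, 31.1]
tcp_rot: [-1.572, -0.0, 3.063]
contact_force: [0.0, 0.2, -0.9]
grip_width: 91.2
```

Call:
apply_moves([
  [[0, -4, 0], 0, 9.18],
  [[0, -9, 0], 0, 9.18],
  [[0, -13, 0], 0, 9.18],
  [[0, -13, 0], 0, 9.18],
  [[0, -13, -6], 0, 9.18],
])

```text
time: 6.9
tool_pos: [479.0, -37.5, 161.0]
tcp_rot: [-1.571, 0.001, 3.057]
contact_force: [0.6, 0.4, -1.0]
grip_width: 91.7
```

```bash
python3 - <<'E'
from h import *
goto(482.6,34,160,np.radians(-2))
cv2.imwrite("pics/w2.png",vision.capture("wrist")[:,:,::-1])
E
```

```text
shift cm [ 0.25  0.1  -7.16] turn -0.05010461889728468 pos [479.  -37.5 161. ] rot [-1.571e+00  1.000e-03  3.057e+00] t 6.9
```

View pics/w2.png

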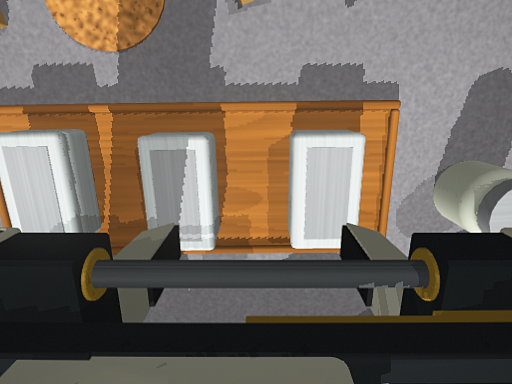

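The right tin stands upright in the tray at (328,188). The middle tin's lid runs from (140,135) to (215,248). On to the middle tin.

Call:
apply_moves([
  [[0.2, 0, -6], -0.04, 9.18],
  [[0.2, 0, -7.1], -0.04, 9.18],
  [[0.2, 0, -7.1], -0.04, 9.18],
  [[0.2, 0, -7.1], -0.04, 9.18],
])

```text
time: 7.45
tool_pos: [481.4, 40.5, 160.4]
tcp_rot: [-1.575, -0.003, 3.101]
contact_force: [-1.1, -0.7, 0.4]
grip_width: 92.2
```

```bash
python3 - <<'E'
from h import *
ci=vision.camera_info("wrist")
cv2.imwrite("pics/w3.png",vision.capture("wrist")[:,:,::-1])
goto(482.6,34,30,np.radians(-2))
E
```

```text
shift cm [-0.18 13.04  0.69] turn -0.006288742031263617 pos [481.4  40.4 160.5] rot [-1.575e+00 -3.000e-03  3.100e+00] t 7.5
```

View pics/w3.png

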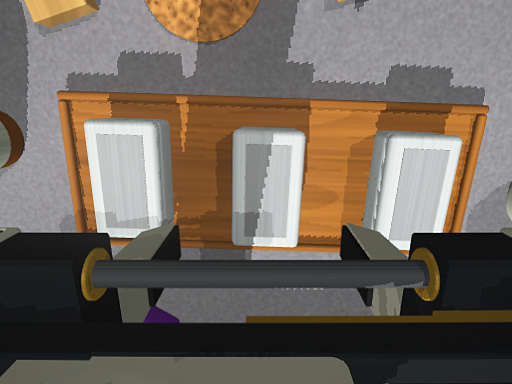

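```bash
python3 - <<'E'
from h import *
print(ray("wrist",[[233,130],[303,131],[296,246],[234,245],[267,188]],54).round(1))
E
```

```text
[[537.1  60.3  54. ]
 [533.9   3.5  54. ]
 [431.3  10.1  54. ]
 [434.5  66.3  54. ]
 [487.   34.5  54. ]]
```

Call:
apply_moves([
  [[-0.2, 5, 0.5], 0.02, 9.18],
  [[-0.2, 9, 0.5], 0.02, 9.18],
  [[-0.2, 12, 0.5], 0.02, 9.18],
  [[-0.2, 13, 0.5], 0.02, 9.18],
  [[-0.2, 13, 0.5], 0.02, 9.18],
])

```text
time: 8.12
tool_pos: [483.0, 35.3, 30.4]
tcp_rot: [-1.575, -0.003, 3.079]
contact_force: [0.3, 0.0, 0.1]
grip_width: 91.9
```

Call:
apply_moves([
  [[0, 0, 0], 0, 4],
  [[0, 0, 0], 0, 4],
  [[0, 0, 0], 0, 4],
  [[0, 0, 0], 0, 4],
  [[0, 0, 0], 0, 4],
])

```text
time: 8.75
tool_pos: [483.2, 35.3, 30.9]
tcp_rot: [-1.575, -0.002, 3.079]
contact_force: [-0.6, -0.2, 5.7]
grip_width: 59.8
```

Call:
apply_moves([
  [[0, -2, 0], 0, 4],
  [[0, -6, 0], 0, 4],
  [[0, -10, 0], 0, 4],
  [[0, -11, 0], 0, 4],
  [[0, -11, 0], 0, 4],
])

```text
time: 9.38
tool_pos: [483.1, 34.8, 140.3]
tcp_rot: [-1.575, -0.003, 3.079]
contact_force: [0.4, 0.3, -3.9]
grip_width: 59.9
```

Call:
apply_moves([
  [[5, 0, 0], 0, 4],
  [[8, 0, 0], 0, 4],
  [[8, 0, 0], 0, 4],
  [[8, 0, 0], 0, 4],
  [[8, 0, 0], 0, 4],
])

```text
time: 10.0
tool_pos: [404.0, 39.7, 140.1]
tcp_rot: [-1.575, -0.003, 3.079]
contact_force: [-0.9, -0.9, -1.8]
grip_width: 60.0
```

```bash
python3 mm.py
```

```text
[ 0.039   0.0015 -0.0168] [0.0293 0.0374 0.0197] [-0.37 -0.2  -3.  ] [403.5  39.7 140.4] 59.97781226311133 10.25
```

Call:
apply_moves([
  [[-5, 0, 0], 0, 4],
  [[-8, 0, 0], 0, 4],
  [[-8, 0, 0], 0, 4],
  [[-8, 0, 0], 0, 4],
  [[-8, 0, 0], 0, 4],
])

```text
time: 10.88
tool_pos: [482.4, 34.9, 140.1]
tcp_rot: [-1.575, -0.004, 3.08]
contact_force: [0.5, 0.0, -2.7]
grip_width: 59.9
```

```bash
python3 mm.py
```

```text
[ 0.0453  0.0688 -0.0064] [0.0092 0.032  0.0235] [-0.06 -0.02 -2.89] [483.2  34.8 140.4] 59.90037396601998 11.125
```

The middle tin gives a difference of about 0.067 N m, with some noise. I'll repeat with more samples.

```bash
sed -i 's/range(5)/range(14)/' mm.py; python3 mm.py
```

```text
[ 0.0362  0.0745 -0.0132] [0.0305 0.0197 0.0245] [-0.03 -0.05 -2.88] [483.4  34.8 140.2] 59.58121471535477 11.825
```

Call:
apply_moves([
  [[5, 0, 0], 0, 4],
  [[8, 0, 0], 0, 4],
  [[8, 0, 0], 0, 4],
  [[8, 0, 0], 0, 4],
  [[8, 0, 0], 0, 4],
])

```text
time: 12.45
tool_pos: [404.7, 39.6, 140.6]
tcp_rot: [-1.575, -0.002, 3.079]
contact_force: [0.6, 0.6, -2.8]
grip_width: 60.1
```

```bash
python3 mm.py
```

```text
[ 0.0282 -0.0383 -0.0109] [0.0283 0.0292 0.0298] [ 0.12  0.16 -3.07] [403.5  39.7 140.4] 59.62357744688085 13.15
```

Call:
apply_moves([
  [[-5, 0, 0], 0, 4],
  [[-8, 0, 0], 0, 4],
  [[-8, 0, 0], 0, 4],
  [[-8, 0, 0], 0, 4],
  [[-8, 0, 0], 0, 4],
])

```text
time: 13.78
tool_pos: [482.3, 34.9, 140.2]
tcp_rot: [-1.575, -0.004, 3.08]
contact_force: [0.2, -0.1, -3.4]
grip_width: 59.7
```

```bash
python3 mm.py
```

```text
[0.0352 0.0616 0.0055] [0.0288 0.0234 0.0295] [-0.06  0.08 -2.91] [483.4  34.7 140.2] 59.58117958675811 14.475
```

The middle tin clearly rattles: My is +0.07 / −0.04 / +0.06 N m, flipping with stroke direction. I'll check the mat from the second camera.

```bash
python3 - <<'E'
from h import *
print(ray("scene",[[245.5,251]],4),ray("top",[[225.5,153]],4))
goto(668.7,84,150,np.radians(-4))
E
```

```text
[[671.28947163  87.50395447   4.        ]] [[666.85169025  82.23009406   4.        ]]
shift cm [-18.19  -1.01  -6.07] turn 0.007692274716442071 pos [483.4  34.7 140.2] rot [-1.575e+00 -3.000e-03  3.079e+00] t 14.475
```

Call:
apply_moves([
  [[-3, -1, -1], 0, 4],
  [[-7, -1, -2.3], 0, 4],
  [[-11, -1, -3.6], 0, 4],
  [[-14.5, -1, -4.8], 0, 4],
  [[-17, -1, -5.7], 0, 4],
])

```text
time: 15.1
tool_pos: [657.9, 81.5, 149.4]
tcp_rot: [-1.575, -0.003, 3.08]
contact_force: [-0.1, -0.1, -4.2]
grip_width: 60.2
```

```bash
python3 -c "
from h import *
goto(668.7,84,150)"
```

```text
shift cm [-1.07 -0.07 -0.32] turn None pos [657.9  81.5 149.4] rot [-1.575e+00 -3.000e-03  3.080e+00] t 15.1
```

Call:
apply_moves([
  [[-0.6, 0, -0.2], 0, 4],
  [[-1.1, 0, -0.3], 0, 4],
  [[-1.1, 0, -0.3], 0, 4],
  [[-1.1, 0, -0.3], 0, 4],
  [[-1.1, 0, -0.3], 0, 4],
])

```text
time: 15.72
tool_pos: [668.7, 83.6, 149.7]
tcp_rot: [-1.575, -0.003, 3.079]
contact_force: [-0.7, -0.4, -2.3]
grip_width: 60.3
```

Call:
apply_moves([
  [[0, 0, 0], 0, 4],
  [[0, 0, 0], 0, 4],
  [[0, 0, 0], 0, 4],
  [[0, 0, 0], 0, 4],
  [[0, 0, 0], 0, 4],
])

```text
time: 16.35
tool_pos: [668.7, 83.6, 149.6]
tcp_rot: [-1.575, -0.003, 3.079]
contact_force: [-0.1, 0.2, -2.5]
grip_width: 60.0
```

```bash
python3 - <<'E'
from h import *
a=vision.capture("scene");b=vision.capture("top")
cv2.imwrite("pics/end.png",cv2.resize(np.hstack([a,b])[:,:,::-1],(800,300)))
cv2.imwrite("pics/ends.png",a[:,:,::-1])
s=bot.get_obs(); print(s["tool_pos"],s["grip_width"],s["dq"].round(4),s["tcp_rot"],s["time"])
E
python3 mm.py
```

```text
[668.73256332  83.62946765 149.61827117] 59.97323583788632 [ 0.0005 -0.0027  0.0004 -0.0002 -0.0005  0.0001] [-1.57527652 -0.00308758  3.07946671] 16.45
[ 0.0082  0.0516 -0.0036] [0.0322 0.0311 0.0358] [-0.1   0.06 -2.95] [668.7  83.6 149.7] 60.16049137894977 17.15
```

View pics/end.png

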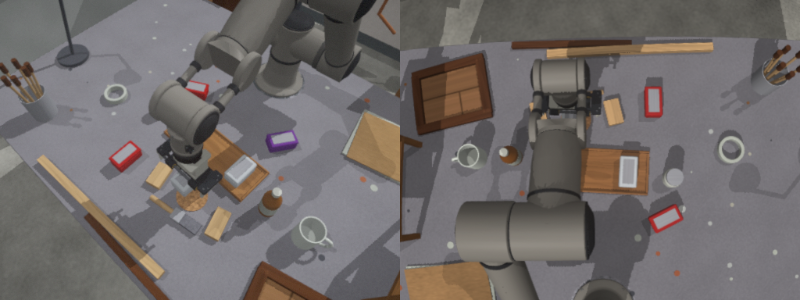

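View pics/ends.png

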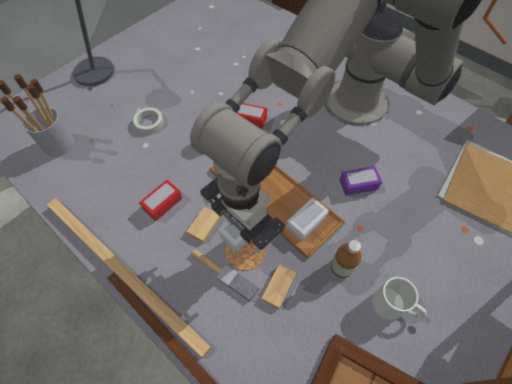

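In the scene view the tin is held over the mat at about (245,250), and the left tin stands untouched at (307,219). In the top view the right tin stands in the tray and the bystanders are where they were. I'm handing in.

```bash
python3 -c "
from h import *
print(order.close_job()); print(bot.get_obs()['tool_pos'])"
```

```text
the job is handed in; nothing more can be done
None
the job is handed in; nothing more can be done
```

The middle tin is the one that rattles. I handed in with it held over the mat at about 17 s; no verdict is reported.

- **Right tin:** I lifted and shook it, and the wrist moment about y changed by only about 0.003 N m between strokes, so it is silent. I set it back upright in the tray, confirmed in the wrist and top pictures.
- **Middle tin:** The moment flipped with the stroke direction, about −0.04 against +0.07 N m. The first, short sampling was noisy (about 0.067 N m difference), so I repeated it with more samples and got about 0.10–0.11 N m.
- **Left tin:** I did not lift it, because the rattling tin had already been found.

**Last checks before hand-in:**
- The TCP was at (668.7, 83.6, 149.6) mm. The two cameras put the mat's centre within about 5 mm of that.
- The grip opening was 60 mm, the joints were almost still, and the tool was about 0.005 rad off vertical.
- The left tin (scene view) and right tin (top view) stood in the tray. By eye, the bystanders in view had not moved; I did not measure them.

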